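# Re-seat and lock the board carriage against its stop

## Robot

A 6-joint arm with a two-finger parallel gripper is mounted at the origin on a cart in front of the work surface, level with it; the furniture and walls round the work are solid. World frame = base frame: x ahead of the robot, y to its left, z up, the work surface at z = 0. Lengths are in m, angles in degrees, forces in N, time in s.
With the tool pointing down it reaches from about 0.25 to 0.725 m from the base axis. Payload 9.7 kg.
Tool frame: the origin (TCP) lies midway between the tips of the shut fingers; the grasp point (between the pads) lies 19 mm behind it; z points along the fingers, y is the line along which they close (so a half turn about z gives the same grasp; the last joint's range is limited). The gripper opens to 85 mm and grips with 20 to 120 N. Pads are 22 mm wide; open, the fingers measure 114 mm over their backs; the gripper's body (76 mm by 85 mm) begins 54 mm behind the grasp point. The pads swing forward as they close: fully open they stand 13 mm farther back than shut.
Start: joints at [-76.318, 4.979, 10.078, 95.1, 0, 90], TCP at [0.13, -0.534, 0.231] pointing down, gripper open.
Joint ranges: [-179.16, 179.16], [-48.56, 103.87], [-65.8, 70.77], [-126.05, 130.52], [-82.76, 87.17], [-180, 180]. Speed limits (degrees/s): [127.2, 127.2, 147.25, 180, 180, 180].

## Interface

Orientations are given as [roll, pitch, yaw] about the fixed x, y, z axes, in that order (R = Rz(yaw) Ry(pitch) Rx(roll)).
In Python, from workcell import * gives the robot as it stands.
- The arm moves only by the tool servo_tool, never from a script. Its argument "moves" is a list of rows, each a list of 4 numbers: the shift along the world's x, y, z in normalised numbers (1 is 80 cm), then the turn about the world's z in a scale on which 1.0 is 2 pi rad. A call has 1 to 20 rows; each row is the pose to reach, as a shift and turn from the pose commanded when the call began; what a row does not reach only later rows make up. A row lasts 1/12 s, in which the tool goes at most 41.7 mm and 7.16 degrees, less where a joint would pass 70% of its speed; a pose out of reach is approached as far as the arm can. A call with a gripper value outside its range is refused whole. "claw" is the closure, from 0 (fully open) to 1 (shut), set as the call begins (left out, the last holds). The fingers move at their own pace and stop on an object; "force" is the grip in N (left out, the last holds). Time passes only in rows, so rows that repeat a pose let the fingers close. It gives the time, the measured TCP pose, the force, the opening and the grip force at its end, in the units of the state.
- get_obs(): the state, without advancing time (a new reading comes with each control period).
- camera(name): name is "side" or "top" or "wrist"; returns the picture (480x640x3 uint8, red, green, blue); there is no depth.
- get_calibration(name): a dict with "fx", "fy", "cx", "cy" (pixels), "rvec" (rotation vector, rad) and "tvec" (3), from world to camera coordinates, as OpenCV has them; the wrist camera has in their place "tool_from_camera" (4x4, takes a point from camera to tool coordinates, whose origin is the TCP and whose axes are the flange's). Camera axes: x right, y down, z forward; pixel columns grow to the right and rows downward; lengths in m; the calibration is good to about 2 mm. A picture is of the moment at which its call begins: read the wrist's pose just before it. get_calibration takes no time and is no camera call.
- job_done(): hands the job in; it is judged then, once.
The state is a dict: "time": time; "q": joint angles; "qd": joint speeds; "joint_efforts": joint torques, N m; "ee_pos": TCP position; "tcp_rot": TCP orientation; "wrist_force": force on the tool from outside, world axes, zero at the start; "torque": the same for the moment, N m; "opening": finger opening in m; "grasp_force": force on a finger pad.
Only numpy, scipy, OpenCV 4.12 (cv2) and the standard library are available. Lean on these libraries where they do the work, as an engineer would, in place of code of your own. Each camera call takes 0.05 s, during which the arm holds its last target. There are 200 camera calls.

## Task

Flick up the red brake lever of the board carriage, roll the carriage along its rail to the right until its sprung rubber bumper is pressed right in against the screw of the blue stop, without ramming it, and while it is held there push the brake lever down until it snaps shut. When you let go, the brake must keep the carriage with the bumper pressed in; leave everything else on the bench where it is.

Things in the scene. Friction and masses are not known exactly. Their poses are not given: they have to be found in the camera images.
- rail: Fixed linear guide: grey base plate 110 x 340 x 10 mm on a 12 mm plinth, a 22 mm wide steel rail (top 38 mm above the bench) along it. Origin: centre of the plate's underside, 12 mm above the bench. y axis along the rail: the carriage travels to -y (robot's right), towards the stop; -x points to the robot's side.
- carriage: Dark plate 100 x 110 x 10 mm (top 62 mm above the bench) that rolls along the rail, a blue circuit board screwed on top (up to 82 mm). Axes as the rail's; origin mid-length, at the level of the rail's origin and on its y axis. About 0.9 kg in all; rolls with 1 to 2 N; with the brake on it resists about 30 N. Brake with red lever on its near (-x) side, bumper on its -y end.
- bumper_tip (a point): Centre of the outer face of the black rubber bumper (16 mm across), 73 mm from the carriage origin towards -y when not pressed, 20 mm to -x, 42 mm above the bench. A spring plunger with 6 mm travel: 4 N starts it moving, 10 N presses it right in, then it is solid.
- stop_block: Blue stop 96 x 30 x 44 mm with a black clamp knob (top 88 mm above the bench), fixed on the rail. Axes as the rail's; origin under its centre, level with the rail's; face towards the carriage at +15 mm y. A 9 mm steel screw stands out of that face in line with the bumper, its end 4 to 34 mm from the face: set by the last user, not measured, to be felt for. Push it with at most 25 N.
- lever_hinge (a point): Middle of the lever's hinge: 57 mm to -x of the carriage origin, 54 mm above the bench. The hinge runs along the rail's y axis.
- lever_grip (a point): Centre of the lever's red handle: 50 mm long, 20 mm wide (along the rail's y), 14 mm thick, 75 mm from the hinge on the robot's side (-x). Locked, it points 0.12 rad above level and this point is 63 mm above the bench; fully up, about 109 mm. It can be pinched from above across its 20 mm width; the carriage can be rolled and held by it.
- brake_lever (a joint): Brake lever, rad: 0 = down, locked (solid stop); 0.70 = fully up (stop). A spring flips it over its dead point at about 0.35: 5 to 9 N at the handle lifts it out of the lock, and past the dead point it goes up and stays up; likewise 5 to 9 N pushes it down, then it snaps shut. The sprung brake shoe meets the base plate below about 0.2; until then an unheld carriage is pushed back by the bumper.
- tweezers_2: Steel tweezers, 121 x 12 x 9 mm, loose on the bench to the right; bystander.
- hex_key: Hex key with a red handle sleeve, 106 x 35 x 9 mm, loose on the bench to the right; bystander.

How it is judged:
By the outcome, as a careful person would: the job done as asked, in the order asked, and still so for the second after the job is handed in, with the robot touching nothing.
It also fails if it takes over 48 s, if anything falls off the work surface, if the arm or the gripper's body presses on something with over 40 N, if the wrist force passes 120 N, or if a joint passes its speed limit or range.

## Working session

There is one attempt and no reset: what is moved stays moved. The work goes in short steps, Python scripts to look and compute and a tool call to move; the robot and the scene stay as the last step left them, time stands still between calls to the robot, and variables do not carry over. Pictures are saved under pics/ and viewed, at most 10 in all, crops included, and the job is handed in when it is done.

Besides the shell and the picture viewer there is one more tool, called after "Emit:" as name([rows], argument=value, ...), one row to a line, values as JSON. servo_tool: Moves the arm, as the interface text tells. Its arguments: {"type":"object","properties":{"moves":{"type":"array","items":{"type":"array","items":{"type":"number"}}},"claw":{"type":"number"},"force":{"type":"number"}},"required":["moves"]}

```bash
mkdir -p pics; ls
python3 - <<'E'
from workcell import *
import cv2
o=get_obs();print(o)
for n in("side","top"):
    cv2.imwrite(f"pics/{n}0.png",camera(n)[:,:,::-1]);print(n,get_calibration(n))
print(get_calibration("wrist"))
E
```

```text
pics
{'time': 0.0, 'q': array([-7.63178977e+01,  5.00872418e+00,  1.00339836e+01,  9.50995425e+01,
       -1.14154507e-03,  8.99989414e+01]), 'qd': array([-0.06652418,  0.04716313, -0.10310005, -0.13153138,  0.08680788,
       -0.0526224 ]), 'joint_efforts': array([-1.56216105e-03, -5.20387781e+01,  4.64800465e+01,  1.62114197e-02,
        2.53583727e-05, -4.87468071e-06]), 'ee_pos': array([ 0.13003293, -0.53416561,  0.23060165]), 'tcp_rot': array([-1.79925717e+02,  1.14017166e-03,  1.36831624e+01]), 'wrist_force': array([-0.23516289, -0.37268886, -0.36299639]), 'torque': array([-0.04746089,  0.04030214, -0.00153989]), 'grasp_force': 0.0, 'opening': 0.08545937671137997}
side {'fx': 496.1189661904479, 'fy': 496.1189661904479, 'cx': 314.99072220103665, 'cy': 238.84795323694274, 'rvec': array([ 2.03925735, -0.35837798,  0.18904056]), 'tvec': array([-0.58326565, -0.02630191,  1.07133121])}
top {'fx': 542.6595016841575, 'fy': 542.6595016841575, 'cx': 321.77581746176105, 'cy': 231.2396112079542, 'rvec': array([ 2.19245401, -2.14932842,  0.14065772]), 'tvec': array([-0.41611137,  0.48678165,  0.99423803])}
{'fx': 402.872028620408, 'fy': 402.872028620408, 'cx': 322.87942920534863, 'cy': 242.2866265354525, 'tool_from_camera': array([[-5.39690086e-04, -9.48156813e-01, -3.17802401e-01,
         8.13463559e-02],
       [ 9.99999851e-01, -4.85768205e-04, -2.48914332e-04,
         1.51316828e-03],
       [ 8.16315183e-05, -3.17802488e-01,  9.48156934e-01,
        -1.42448461e-01],
       [ 0.00000000e+00,  0.00000000e+00,  0.00000000e+00,
         1.00000000e+00]])}
```

View pics/top0.png

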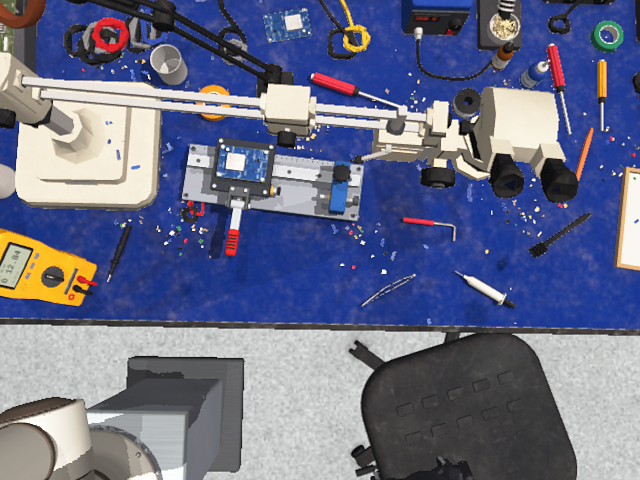

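View pics/side0.png

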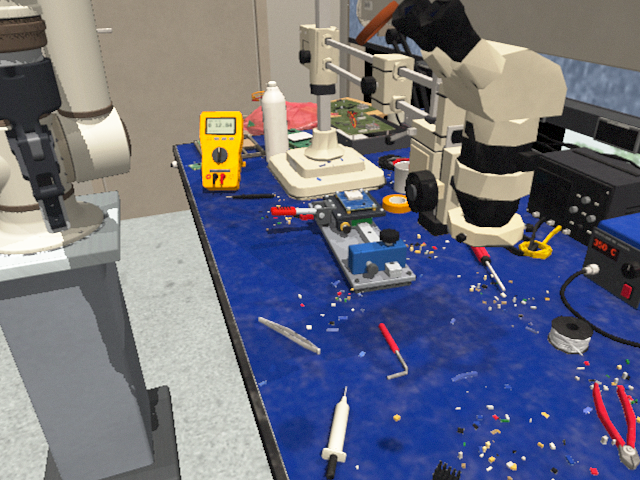

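The top view shows the red handle at about (232,242), the board at (245,167) and the blue stop at (340,190); the microscope boom crosses above, at row 115. In the side view the handle is at (290,211) and the stop at (375,265).

```bash
cat > h.py <<'E'
import numpy as np,cv2
from workcell import *
def ray(n,uv):
    c=get_calibration(n);R=cv2.Rodrigues(c["rvec"])[0];C=-R.T@c["tvec"]
    d=R.T@np.array([(uv[0]-c["cx"])/c["fx"],(uv[1]-c["cy"])/c["fy"],1]);return C,d
def plane(n,uv,z):
    C,d=ray(n,uv);return C+d*(z-C[2])/d[2]
def tri(a,b):
    (C,d),(E,e)=a,b
    s=np.linalg.lstsq(np.c_[d,-e],E-C,rcond=None)[0];p,q=C+d*s[0],E+e*s[1]
    return (p+q)/2,np.linalg.norm(p-q)
def red(im,roi):
    hsv=cv2.cvtColor(im,cv2.COLOR_RGB2HSV);m=((hsv[...,0]<8)|(hsv[...,0]>172))&(hsv[...,1]>150)&(hsv[...,2]>100)
    k=np.zeros_like(m);x0,y0,x1,y1=roi;k[y0:y1,x0:x1]=1;return (m&k).astype(np.uint8)
def big(m):
    c=max(cv2.findContours(m,0,2)[0],key=cv2.contourArea);return cv2.minAreaRect(c)
E
python3 - <<'E'
from h import *
t=cv2.imread("pics/top0.png")[:,:,::-1].copy();s=cv2.imread("pics/side0.png")[:,:,::-1].copy()
rt=big(red(t,(215,222,250,265)));rs=big(red(s,(262,195,318,225)))
print(rt,rs,plane("top",rt[0],.066),tri(ray("top",rt[0]),ray("side",rs[0])))
hsv=cv2.cvtColor(t,cv2.COLOR_RGB2HSV)
for n,x0,y0,x1,y1 in(("rail",175,135,375,230),("knob",330,160,355,185)):
    cv2.imwrite(f"pics/{n}.png",cv2.resize(t[y0:y1,x0:x1,::-1],None,fx=4,fy=4))
# boom height: two views of the boom's joint box
print(tri(ray("top",(288,103)),ray("side",(398,72))))
for uv in((245,167),): print(plane("top",uv,.065))
E
```

```text
((231.6040496826172, 242.17433166503906), (10.60545539855957, 26.461650848388672), 8.972625732421875) ((283.0, 210.5), (7.0, 24.0), 90.0) [ 0.46760293 -0.24250858  0.066     ] (array([ 0.46794059, -0.24216723,  0.06355292]), np.float64(0.000241660953129492))
(array([ 0.64010649, -0.35309747,  0.32834374]), np.float64(0.005443201523730129))
[ 0.60752735 -0.26179602  0.065     ]
```

View pics/rail.png

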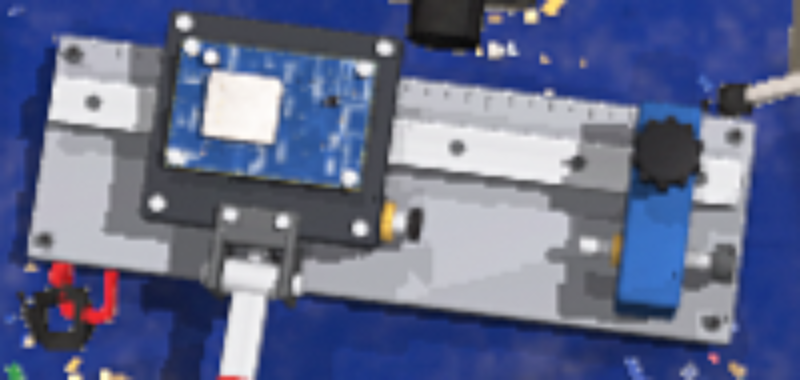

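The enlarged crop shows the plate corners at (60,37), (753,122), (728,343), (30,260), the bumper face at about (424,223) and the screw end at about (582,243).

Run:
```python
from h import *
P=lambda x,y,z:plane("top",(175+x/4,135+y/4),z)
c=[P(*k,.022) for k in((60,37),(753,122),(728,343),(30,260))]
for k in c:print(k.round(4))
print("len",np.linalg.norm(c[1]-c[0]),np.linalg.norm(c[2]-c[3]),np.linalg.norm(c[0]-c[3]))
d=c[0]-c[1]+c[3]-c[2]; yaw=np.arctan2(-d[0],d[1]);print("yaw",np.degrees(yaw),"centre",np.mean(c,0))
ex=np.array([np.cos(yaw),np.sin(yaw)]);ey=np.array([-ex[1],ex[0]]);O=np.mean(c,0)[:2]
loc=lambda p:((p[:2]-O)@ex,(p[:2]-O)@ey)
b=P(424,223,.042);s=P(582,243,.042);f=P(630,245,.056)
for n,p in(("bump",b),("screw",s),("stopface",f),("grip",np.array([.4679,-.2422]))):print(n,p,loc(p))
for pl in [P(*k,.062) for k in((177,10),(400,42),(380,247),(143,215))]:print("plate",loc(pl))
c=get_calibration("wrist");print("-ey dir",-ey)
```

```text
[ 0.6599 -0.1486  0.022 ]
[ 0.6257 -0.4844  0.022 ]
[ 0.5176 -0.4735  0.022 ]
[ 0.5505 -0.1393  0.022 ]
len 0.3375331754343679 0.33578273917684004 0.1097975423038205
yaw -5.718115976683925 centre [ 0.58841744 -0.31143812  0.022     ]
bump [ 0.5688243  -0.32797569  0.042     ] (np.float64(-0.017847933029672646), np.float64(-0.018407434028113283))
screw [ 0.56092042 -0.40252027  0.042     ] (np.float64(-0.01828528099555439), np.float64(-0.09336858512665847))
stopface [ 0.55794697 -0.42466174  0.056     ] (np.float64(-0.01903789192037551), np.float64(-0.11569614059254396))
grip [ 0.4679 -0.2422] (np.float64(-0.12681625528079218), np.float64(0.05688591802066298))
plate (np.float64(0.06440359445491553), np.float64(0.1067629067091545))
plate (np.float64(0.062037766193523296), np.float64(0.001907876056039354))
plate (np.float64(-0.035060360299879315), np.float64(-0.0013482794838204672))
plate (np.float64(-0.03348785029957273), np.float64(0.1087400970567023))
-ey dir [-0.09963436 -0.99502412]
```

Everything is consistent: the plate measures 0.337 m, the carriage origin is at rail y≈0.055, and the bumper-to-screw gap is about 75 mm. Now I'll move above the handle.

The rows are not in the units I measure in: shifts go in shares of 80 cm and turns go in shares of 2 pi rad. I convert before sending: 33.6 cm / 80 = 0.42, 32 cm / 80 = 0.4, -0.34 rad / 6.2832 = -0.0541.

Emit:
servo_tool([
  [0.0375, 0.0325, -0.0063, -0.0048],
  [0.0813, 0.07, -0.0188, -0.0159],
  [0.125, 0.1088, -0.0375, -0.0318],
  [0.1688, 0.1463, -0.0563, -0.0477],
  [0.2125, 0.185, -0.075, -0.0541],
  [0.2563, 0.2225, -0.0938, -0.0541],
  [0.3, 0.26, -0.1125, -0.0541],
  [0.3375, 0.2938, -0.125, -0.0541],
  [0.375, 0.325, -0.125, -0.0541],
  [0.4, 0.3475, -0.125, -0.0541],
  [0.42, 0.365, -0.125, -0.0541],
  [0.42, 0.365, -0.125, -0.0541],
  [0.42, 0.365, -0.125, -0.0541],
  [0.42, 0.365, -0.125, -0.0541],
], claw=0.4, force=25)

```text
time: 1.27
ee_pos: [0.4658, -0.2423, 0.1309]
tcp_rot: [-180.0, 0.1, -5.7]
wrist_force: [0.3, -1.1, 0.2]
opening: 0.0512
grasp_force: 0.0
```

Run:
```python
from h import *
from scipy.spatial.transform import Rotation as Ro
o=get_obs();im=camera("wrist");cv2.imwrite("pics/w1.png",im[:,:,::-1])
print(o["time"],o["ee_pos"],o["tcp_rot"],o["wrist_force"],o["opening"])
r=big(red(im,(0,0,640,480)));print(r)
c=get_calibration("wrist");T=c["tool_from_camera"];R=Ro.from_euler("xyz",o["tcp_rot"],degrees=True).as_matrix()
d=R@T[:3,:3]@np.array([(r[0][0]-c["cx"])/c["fx"],(r[0][1]-c["cy"])/c["fy"],1]);C=o["ee_pos"]+R@T[:3,3]
print(C+d*(.069-C[2])/d[2])
```

```text
1.2667 [ 0.46580477 -0.24225795  0.13093298] [-1.79995340e+02  5.73098317e-02 -5.74034385e+00] [ 0.29629625 -1.06436256  0.19523857] 0.05123872801401543
((325.0, 256.0), (84.0, 34.0), 90.0)
[ 0.47098878 -0.24542475  0.069     ]
```

View pics/w1.png

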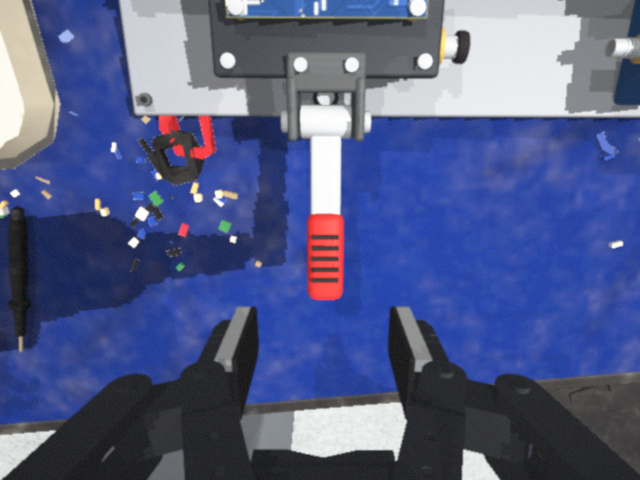

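The wrist view shows the handle centred at (325,256) and aligned with the fingers, which are clear on both sides. I'll shift a little, descend and pinch.

Converted, -8.7 cm / 80 = -0.1088, -7.5 cm / 80 = -0.0938.

Emit:
servo_tool([
  [0.0013, -0.0025, -0.0313, 0],
  [0.0025, -0.0025, -0.0625, 0],
  [0.0025, -0.0025, -0.0938, 0],
  [0.0025, -0.0025, -0.1088, 0],
  [0.0025, -0.0025, -0.1088, 0],
  [0.0025, -0.0025, -0.1088, 0],
])

```text
time: 1.82
ee_pos: [0.4674, -0.2451, 0.0447]
tcp_rot: [-180.0, 0.0, -5.9]
wrist_force: [0.0, 0.1, 0.6]
opening: 0.0514
grasp_force: 0.0
```

Emit:
servo_tool([
  [0, 0, 0, 0],
  [0, 0, 0, 0],
  [0, 0, 0, 0],
  [0, 0, 0, 0],
  [0, 0, 0, 0],
  [0, 0, 0, 0],
  [0, 0, 0, 0],
  [0, 0, 0, 0],
], claw=0.85, force=25)

```text
time: 2.48
ee_pos: [0.4688, -0.2445, 0.046]
tcp_rot: [180.0, -0.1, -5.8]
wrist_force: [-1.9, 1.7, 6.3]
opening: 0.0193
grasp_force: 28.4
```

Converted, 2.83 cm / 80 = 0.0354, 2.4 cm / 80 = 0.03.

Emit:
servo_tool([
  [0.0013, 0, 0.0063, 0],
  [0.0025, 0, 0.0125, 0],
  [0.0041, -0.0004, 0.0183, 0],
  [0.0063, -0.0006, 0.025, 0],
  [0.0088, -0.0009, 0.03, 0],
  [0.0118, -0.0011, 0.0354, 0],
  [0.0118, -0.0011, 0.0354, 0],
])

```text
time: 3.07
ee_pos: [0.4779, -0.2454, 0.0739]
tcp_rot: [180.0, -0.0, -5.8]
wrist_force: [-3.8, 1.0, -0.4]
opening: 0.019
grasp_force: 26.0
```

Converted, 1.7 cm / 80 = 0.0213, 1.5 cm / 80 = 0.0188.

Emit:
servo_tool([
  [0.0031, -0.0004, 0.005, 0],
  [0.0063, -0.0006, 0.01, 0],
  [0.0109, -0.0011, 0.0153, 0],
  [0.0138, -0.0015, 0.0188, 0],
  [0.0163, -0.0016, 0.0213, 0],
  [0.0163, -0.0016, 0.0213, 0],
])

```text
time: 3.57
ee_pos: [0.4919, -0.2469, 0.0908]
tcp_rot: [180.0, -0.2, -5.8]
wrist_force: [3.3, 0.4, 3.7]
opening: 0.0194
grasp_force: 27.8
```

Run:
```python
from h import *
cv2.imwrite("pics/s2.png",cv2.resize(camera("side")[150:300,220:440,::-1],None,fx=3,fy=3))
```

```text
(no output)
```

View pics/s2.png

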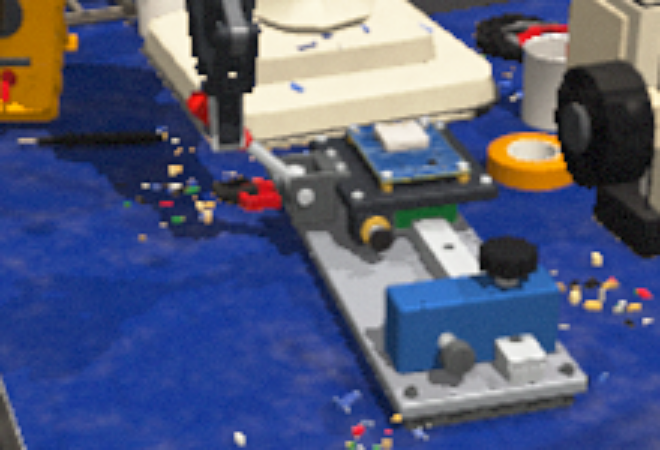

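The lever is up and still held between the pads at (230,130). I'll roll it 60 mm right along the rail.

Converted, -6 cm / 80 = -0.075, -5.9 cm / 80 = -0.0738.

Emit:
servo_tool([
  [-0.0003, -0.0025, 0, 0],
  [-0.0008, -0.0075, 0, 0],
  [-0.0014, -0.0138, 0, 0],
  [-0.002, -0.02, 0, 0],
  [-0.0026, -0.0263, 0, 0],
  [-0.0033, -0.0325, 0, 0],
  [-0.0039, -0.0388, 0, 0],
  [-0.0045, -0.045, 0, 0],
  [-0.0051, -0.0513, 0, 0],
  [-0.0058, -0.0575, 0, 0],
  [-0.0064, -0.0638, 0, 0],
  [-0.007, -0.07, 0, 0],
  [-0.0074, -0.0738, 0, 0],
  [-0.0075, -0.075, 0, 0],
  [-0.0075, -0.075, 0, 0],
])

```text
time: 4.87
ee_pos: [0.4854, -0.3074, 0.0906]
tcp_rot: [179.9, -0.2, -5.8]
wrist_force: [4.3, -1.7, 4.9]
opening: 0.0193
grasp_force: 28.0
```

Converted, -1 cm / 80 = -0.0125, -0.9 cm / 80 = -0.0113.

Emit:
servo_tool([
  [-0.0001, -0.0013, 0, 0],
  [-0.0004, -0.0038, 0, 0],
  [-0.0006, -0.0063, 0, 0],
  [-0.0009, -0.0088, 0, 0],
  [-0.0011, -0.0113, 0, 0],
  [-0.0013, -0.0125, 0, 0],
  [-0.0013, -0.0125, 0, 0],
  [-0.0013, -0.0125, 0, 0],
])

```text
time: 5.53
ee_pos: [0.4844, -0.3172, 0.0906]
tcp_rot: [179.9, -0.2, -5.8]
wrist_force: [4.9, -0.8, 5.6]
opening: 0.0196
grasp_force: 28.1
```

Travelled 70 mm with no contact yet. From here I feel forward in small steps.

Converted, -0.3 cm / 80 = -0.0038, -0.25 cm / 80 = -0.0031.

Emit:
servo_tool([
  [0, -0.0006, 0, 0],
  [-0.0001, -0.0013, 0, 0],
  [-0.0001, -0.0019, 0, 0],
  [-0.0003, -0.0025, 0, 0],
  [-0.0003, -0.0031, 0, 0],
  [-0.0004, -0.0038, 0, 0],
  [-0.0004, -0.0038, 0, 0],
  [-0.0004, -0.0038, 0, 0],
])

```text
time: 6.2
ee_pos: [0.4841, -0.32, 0.0906]
tcp_rot: [180.0, -0.2, -5.8]
wrist_force: [4.9, 0.1, 5.8]
opening: 0.0194
grasp_force: 28.1
```

Converted, -0.2 cm / 80 = -0.0025, -0.15 cm / 80 = -0.0019.

Emit:
servo_tool([
  [0, -0.0006, 0, 0],
  [-0.0001, -0.0013, 0, 0],
  [-0.0001, -0.0019, 0, 0],
  [-0.0003, -0.0025, 0, 0],
  [-0.0003, -0.0025, 0, 0],
  [-0.0003, -0.0025, 0, 0],
])

```text
time: 6.7
ee_pos: [0.4839, -0.3213, 0.0906]
tcp_rot: [-180.0, -0.1, -5.8]
wrist_force: [4.7, 4.6, 6.7]
opening: 0.0195
grasp_force: 28.2
```

Contact at y≈-0.321, where the spring preload shows. Pressing in.

Converted, -0.4 cm / 80 = -0.005, -0.35 cm / 80 = -0.0044.

Emit:
servo_tool([
  [0, -0.0006, 0, 0],
  [-0.0001, -0.0013, 0, 0],
  [-0.0001, -0.0019, 0, 0],
  [-0.0003, -0.0025, 0, 0],
  [-0.0003, -0.0031, 0, 0],
  [-0.0004, -0.0038, 0, 0],
  [-0.0004, -0.0044, 0, 0],
  [-0.0005, -0.005, 0, 0],
  [-0.0005, -0.005, 0, 0],
  [-0.0005, -0.005, 0, 0],
])

```text
time: 7.53
ee_pos: [0.4836, -0.3246, 0.0906]
tcp_rot: [-179.9, -0.1, -5.7]
wrist_force: [4.2, 7.5, 8.2]
opening: 0.0193
grasp_force: 28.4
```

Converted, -0.15 cm / 80 = -0.0019, -0.1 cm / 80 = -0.0013.

Emit:
servo_tool([
  [0, -0.0006, 0, 0],
  [-0.0001, -0.0013, 0, 0],
  [-0.0001, -0.0019, 0, 0],
  [-0.0001, -0.0019, 0, 0],
  [-0.0001, -0.0019, 0, 0],
])

```text
time: 7.95
ee_pos: [0.4834, -0.3259, 0.0906]
tcp_rot: [-179.9, -0.1, -5.7]
wrist_force: [4.8, 8.5, 8.0]
opening: 0.0194
grasp_force: 28.4
```

Converted, -0.15 cm / 80 = -0.0019, -0.1 cm / 80 = -0.0013.

Emit:
servo_tool([
  [0, -0.0006, 0, 0],
  [-0.0001, -0.0013, 0, 0],
  [-0.0001, -0.0019, 0, 0],
  [-0.0001, -0.0019, 0, 0],
  [-0.0001, -0.0019, 0, 0],
])

```text
time: 8.37
ee_pos: [0.4833, -0.3272, 0.0906]
tcp_rot: [-179.9, -0.1, -5.7]
wrist_force: [5.1, 10.4, 7.8]
opening: 0.0199
grasp_force: 28.5
```

Converted, -0.05 cm / 80 = -0.0006.

Emit:
servo_tool([
  [0, -0.0006, 0, 0],
  [0, -0.0006, 0, 0],
  [0, -0.0006, 0, 0],
])

```text
time: 8.62
ee_pos: [0.4833, -0.3274, 0.0906]
tcp_rot: [-179.8, -0.1, -5.7]
wrist_force: [4.6, 11.4, 8.2]
opening: 0.0196
grasp_force: 28.5
```

Converted, -0.05 cm / 80 = -0.0006.

Emit:
servo_tool([
  [0, -0.0006, 0, 0],
  [0, -0.0006, 0, 0],
  [0, -0.0006, 0, 0],
  [0, -0.0006, 0, 0],
])

```text
time: 8.95
ee_pos: [0.4833, -0.3276, 0.0906]
tcp_rot: [-179.8, -0.1, -5.7]
wrist_force: [4.3, 12.7, 9.5]
opening: 0.0198
grasp_force: 28.6
```

Converted, -0.05 cm / 80 = -0.0006.

Emit:
servo_tool([
  [0, -0.0006, 0, 0],
  [0, -0.0006, 0, 0],
  [0, -0.0006, 0, 0],
  [0, -0.0006, 0, 0],
])

```text
time: 9.28
ee_pos: [0.4832, -0.3277, 0.0905]
tcp_rot: [-179.7, -0.1, -5.7]
wrist_force: [4.6, 15.2, 8.9]
opening: 0.0194
grasp_force: 28.6
```

The bumper is bottomed at about 15 N. I'll push the lever down along its arc while holding y.

Converted, -1.7 cm / 80 = -0.0213, -1.3 cm / 80 = -0.0163.

Emit:
servo_tool([
  [-0.0025, 0.0003, -0.0025, 0],
  [-0.0054, 0.0005, -0.006, 0],
  [-0.01, 0.001, -0.0113, 0],
  [-0.0131, 0.0013, -0.0163, 0],
  [-0.0163, 0.0016, -0.0213, 0],
  [-0.0163, 0.0016, -0.0213, 0],
])

```text
time: 9.78
ee_pos: [0.4689, -0.3261, 0.072]
tcp_rot: [-179.7, 0.1, -5.7]
wrist_force: [2.1, 13.8, 3.4]
opening: 0.0197
grasp_force: 28.6
```

Converted, -2.95 cm / 80 = -0.0369, -2.85 cm / 80 = -0.0356.

Emit:
servo_tool([
  [-0.003, 0.0001, -0.0054, 0],
  [-0.0055, 0.0003, -0.0104, 0],
  [-0.0076, 0.0005, -0.0171, 0],
  [-0.0094, 0.0006, -0.0229, 0],
  [-0.0106, 0.0008, -0.0291, 0],
  [-0.0118, 0.0008, -0.0356, 0],
  [-0.0118, 0.0008, -0.0369, 0],
  [-0.0118, 0.0008, -0.0369, 0],
])

```text
time: 10.45
ee_pos: [0.4599, -0.3254, 0.045]
tcp_rot: [-179.7, -0.0, -5.7]
wrist_force: [-4.1, 21.0, 21.5]
opening: 0.0191
grasp_force: 31.0
```

Converted, 0.1 cm / 80 = 0.0013, 0.05 cm / 80 = 0.0006.

Emit:
servo_tool([
  [0, 0.0006, 0, 0],
  [0, 0.0013, 0, 0],
  [0, 0.0013, 0, 0],
])

```text
time: 10.7
ee_pos: [0.46, -0.3252, 0.0451]
tcp_rot: [-179.8, -0.0, -5.7]
wrist_force: [-3.6, 15.4, 20.9]
opening: 0.0195
grasp_force: 30.9
```

Run:
```python
from h import *
o=get_obs();print(o["wrist_force"],o["ee_pos"])
cv2.imwrite("pics/s3.png",cv2.resize(camera("side")[150:300,220:440,::-1],None,fx=3,fy=3))
```

```text
[-3.57058373 15.4352075  20.85231163] [ 0.45995757 -0.32518597  0.04505144]
```

View pics/s3.png

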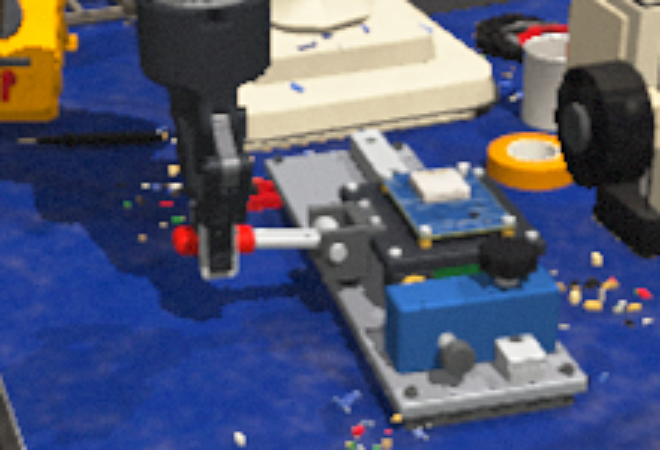

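The lever is level (handle at (215,240)), so the brake is locked with the carriage at the stop. Release and retreat.

Emit:
servo_tool([
  [0, 0, 0, 0],
  [0, 0, 0, 0],
  [0, 0, 0, 0],
  [0, 0, 0, 0],
  [0, 0, 0, 0],
  [0, 0, 0, 0],
], claw=0.4)

```text
time: 11.25
ee_pos: [0.4598, -0.3272, 0.0428]
tcp_rot: [-180.0, 0.0, -5.8]
wrist_force: [0.8, 0.7, 0.2]
opening: 0.0517
grasp_force: 0.0
```

Converted, 12 cm / 80 = 0.15, 9 cm / 80 = 0.1125.

Emit:
servo_tool([
  [0, 0, 0.0125, 0],
  [0, 0, 0.0375, 0],
  [0, 0, 0.075, 0],
  [0, 0, 0.1125, 0],
  [-0.0375, 0, 0.15, 0],
  [-0.075, 0, 0.15, 0],
  [-0.1, 0, 0.15, 0],
  [-0.1, 0, 0.15, 0],
])

```text
time: 11.92
ee_pos: [0.3776, -0.3274, 0.1651]
tcp_rot: [179.9, -0.1, -5.9]
wrist_force: [-0.4, 0.1, -0.5]
opening: 0.0511
grasp_force: 0.0
```

Run:
```python
from h import *
o=get_obs();t=camera("top");s=camera("side");w=camera("wrist")
print(o["time"],o["ee_pos"],o["wrist_force"])
a=cv2.resize(t[130:260,200:390,::-1],(800,547));cv2.imwrite("pics/t4.png",a);cv2.imwrite("pics/w4.png",w[:,:,::-1])
rs=big(red(s,(262,195,318,250)));rt=big(red(t,(240,222,290,275)));print(rs,rt,tri(ray("top",rt[0]),ray("side",rs[0])))
```

```text
11.9167 [ 0.37755937 -0.32739672  0.16513136] [-0.44454763  0.08517687 -0.48042163]
((291.0, 229.0), (8.0, 26.0), 90.0) ((277.0, 242.5), (15.0, 10.0), 90.0) (array([ 0.46447843, -0.3235696 ,  0.06311001]), np.float64(0.009179647895662928))
```

View pics/w4.png

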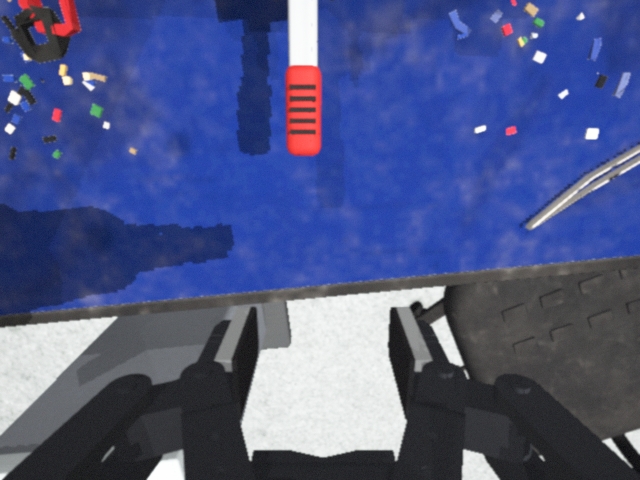

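View pics/t4.png

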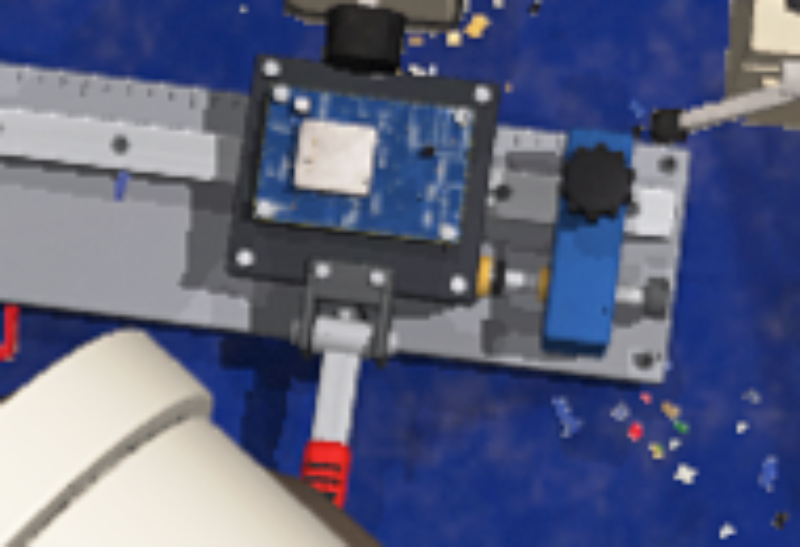

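The top view shows the black bumper right against its nut at (492,275) and touching the screw. The handle height comes out at about 63 mm, so the lever is locked. The wrist view shows the tweezers still lying at about (580,190), and the gripper is clear.

```bash
python3 -c "
from workcell import *
print(job_done())"
```

```text
the job is handed in; nothing more can be done
None
```

The job is handed in: the carriage is held against the stop with its bumper pressed right in and the brake lever locked down; nothing else on the bench was touched, at 11.9 s on the robot's clock (limit 48 s).

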